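# Clamp the hamper box and hold its lid ready

## Robot

A 6-joint arm with a two-finger parallel gripper is mounted at the origin on the work surface; the furniture and walls round the work are solid. World frame = base frame: x ahead of the robot, y to its left, z up, the work surface at z = 0. Lengths are in mm, angles in rad, forces in N, time in s.
With the tool pointing down it reaches from about 325 to 900 mm from the base axis. Payload 6.1 kg.
Tool frame: the origin (TCP) lies midway between the tips of the shut fingers; the grasp point (between the pads) lies 19 mm behind it; z points along the fingers, y is the line along which they close (so a half turn about z gives the same grasp; the last joint's range is limited). The gripper opens to 87 mm and grips with 3 to 60 N. Pads are 19 mm wide; open, the fingers measure 117 mm over their backs; the gripper's body (75 mm by 190 mm) begins 51 mm behind the grasp point.
Start: joints at [1.017, 0.22, 1.526, -0, 1.395, -0.126], TCP at [259.291, 568.668, 222.538] pointing down, gripper open.
Joint ranges: [-2.98, 2.98], [-0.91, 2.08], [0.09, 2.57], [-1.24, 4.39], [0.2, 2.65], [-2.68, 2.68]. Speed limits (rad/s): [2.57, 2.57, 3.01, 3.14, 3.14, 3.14].

## Interface

Orientations are given as [roll, pitch, yaw] about the fixed x, y, z axes, in that order (R = Rz(yaw) Ry(pitch) Rx(roll)).
In Python, from bench import * gives the robot as it stands.
- The arm moves only by the tool move_arm, never from a script. Its argument "commands" is a list that holds one entry, the list of rows, each a list of 4 numbers: the shift along the tool's x, y, z in mm, then the turn about the tool's z in degrees. In form: [[[tx, ty, tz, twist], ...]]. A call has 1 to 8 rows; each row shifts and turns the commanded pose from where the row before left it, along the tool's axes as they then stand; what a row does not reach is not made up. A row lasts 1/12 s, in which the tool goes at most 41.7 mm and 7.16 degrees, less where a joint would pass 70% of its speed; a pose out of reach is approached as far as the arm can. A call with a gripper value outside its range is refused whole. "grip" is the opening, from 0 (shut) to 1 (fully open), set as the call begins (left out, the last holds). The fingers move at their own pace and stop on an object; the grip force is fixed at half the most. Time passes only in rows, so rows that do not move let the fingers close. It gives the time, the measured TCP pose, the force, the opening and the grip force at its end, in the units of the state.
- sense(): the state, without advancing time (a new reading comes with each control period).
- camera(name): name is "scene" or "top" or "wrist"; returns a dict with "pixels" (420x560x3 uint8, blue, green, red), "camera_matrix" (3x3 intrinsics, pixels), "k1" (the pictures are not rectified: a ray, as slopes to the right and down, at radius r is drawn at 1 + k1 r^2 times it, then the intrinsics apply), "rvec" (rotation vector, rad) and "tvec" (3), from world to camera coordinates, as OpenCV has them; the wrist camera has in their place "T_tool_cam" (4x4, takes a point from camera to tool coordinates, whose origin is the TCP and whose axes are the flange's). Camera axes: x right, y down, z forward; pixel columns grow to the right and rows downward; lengths in mm; the calibration is good to about 2 mm. A picture is of the moment at which its call begins: read the wrist's pose just before it. There is no depth.
- hand_in(): hands the job in; it is judged then, once.
Trained networks look in the newest picture that a camera, given by its name, has taken for a name from the list of things; names that differ only in an ending like _2 or _b are one class to them, and where a whole thing is asked for, a point or a joint stands for the part that bears it (a point fixed in the world has none). Each returns a list of dicts, best first, with "confidence" (0 to 1); they miss things now and then, are a little off and sometimes report something else, mostly with a low value. They report only what shows in the picture. A call takes as long as a camera call.
- outline_of(camera, thing): "pixels" (420x560 bool, what is visible of it).
- landmark_of(camera, thing): "point" ([x, y, z] in mm, in world coordinates, good to about 4 mm: a listed point, or the origin of a listed thing).
The state is a dict: "t": time; "q": joint angles; "qvel": joint speeds; "joint_torque": joint torques, N m; "ee_pos": TCP position; "eef_rot": TCP orientation; "force": force on the tool from outside, world axes, zero at the start; "wrist_torque": the same for the moment, N m; "opening": opening from 0.0 (shut) to 1.0 (fully open); "finger_force": force on a finger pad.
Only numpy, scipy, OpenCV 4.12 (cv2) and the standard library are available. Lean on these libraries where they do the work, as an engineer would, in place of code of your own. Each camera call takes 0.05 s, during which the arm holds its last target. There are 200 camera calls.

## Task

Slide the jig's jaw up to the wooden hamper box until its spring pad presses firmly, so that the box is squared and pinned against the far fence, and leave it clamped. Then take the lid that fits this box (the larger of the two loose lids) by its handle, lift it over the packed carton, and finish still holding it, level and squarely lined up over the box as if about to close it, its battens about 15 mm above the rim, so the packer can slip a card in. The lid must not touch the box, and the carton and the smaller lid stay where they are.

Things in the scene. Friction and masses are not known exactly. Their poses are not given: they have to be found in the camera images.
- jig: grey laminated-board lidding jig fixed to the table, board 290 (x) x 200 (y) x 18 mm; origin under the board's centre. Its x axis points away from the robot, give or take its yaw. A fixed felt-faced fence, 50 mm high, stands across the far end, its face at x = +115 mm. The sliding jaw runs along x on the near half, facing the fence.
- jaw (a joint): travel (m) of the sliding jaw along the jig's +x: 0 = back, 0.075 = stop. Its felt-faced spring pad (170 mm wide, up to 66 mm high) starts at jig x = -55 mm + travel, so it meets the squared box at 0.060, then gives 1 mm per 1.2 N and is home at 0.065. Jaw friction 8 N; stays where left. Sliding the box takes 10 to 12 N at the grip; stop once 18 to 25 N are felt: pad home, box clamped.
- jaw_grip (a point): middle of the jaw's upright black grip, 48 mm behind the pad's felt face and 72 mm above the table; axes as the jig. The grip is a post 28 mm (x) by 20 mm (y); its top is 18 mm above this point, its foot 38 mm below. Pinch it from above across the 20 mm, or push it from behind.
- hamper: open plywood hamper box, loose, 110 (x) x 160 (y) x 70 mm high, walls 6 mm, an orange sachet inside below the rim; about 0.4 kg. Stands on the jig's board (18 mm above the table) between jaw and fence, at first a little askew. Origin at the centre of its underside; x points roughly to the fence.
- rim (a point): centre of the hamper box's mouth, level with the top of its walls (70 mm above its underside, 88 mm above the table); axes as the box.
- lid: larger lift-off lid, plywood: board 114 (x) x 164 (y) x 8 mm over two battens, 90 x 140 mm over all, that go inside the box (98 x 148 mm). Lies on its battens; origin at the centre of their underside, board's top 18 mm above. Bridge handle along y on top, centred: bar 70 mm long, 16 mm wide, 32 to 48 mm above the origin; pinch across the 16 mm. Same either way round; 0.16 kg.
- small_lid: the smaller lid, for another box, to be left alone: board 92 (x) x 126 (y) mm, otherwise made like the larger lid with the same handle; origin and axes alike. The two lids may lie in either place.
- carton: open kraft gift carton, packed, loose, 228 (its x) x 338 (its y) x 113 mm high, nothing in it above its rim; it stands between the lids and the jig with its long side running away from the robot. Origin at the centre of its underside.

How it is judged (in metres and radians):
On the way, in this order (a step that is already met when the one before it is completed fails the run):
1. the jaw presses on the box with more than 2 N and the box is home against the fence and square (contact force between jaw and hamper above 2 N and x of hamper in the frame of jig above 0.058 m and angle between the x axis of hamper and the x axis of jig, either way round below 0.03 rad), for 0.2 s.
2. the larger lid is lifted above the carton's rim in the fingers (height (world z) of lid above 0.115 m and contact force between lid and the fingers above 1 N), for 0.1 s.
At the end, for the whole second after the job is handed in: Jaw still pressing the box (over 2 N) against the fence (within 2 mm, 0.03 rad); larger lid held still in the fingers, battens 5 to 25 mm above the rim, centred within 6 mm, turned and tilted under 0.06 rad, not touching the box; carton and smaller lid moved under 15 mm (all of step 1 and horizontal distance between lid and rim below 0.006 m and z of lid in the frame of rim between 0.005 and 0.025 m and angle between the x axis of lid and the x axis of hamper, either way round below 0.06 rad and angle between lid's own z axis and vertical below 0.06 rad and contact force between lid and hamper below 0.1 N and contact force between lid and the fingers above 1 N and linear speed of lid below 0.02 m/s and distance of each of carton, small_lid from where it was at the start of the episode below 0.015 m); the arm keeps its last pose, push and grip.
It fails at once if the lid touches the box (contact force between lid and hamper above 1 N).
It fails at once if the carton is shoved (distance of carton from where it was at the start of the episode above 0.015 m).
It fails at once if the smaller lid is moved (distance of small_lid from where it was at the start of the episode above 0.015 m).
It also fails if it takes over 58 s, if anything falls off the work surface, if the arm or the gripper's body presses on something with over 40 N, if the wrist force passes 120 N, or if a joint passes its speed limit or range.

## Working session

There is one attempt and no reset: what is moved stays moved. The work goes in short steps, Python scripts to look and compute and a tool call to move; the robot and the scene stay as the last step left them, time stands still between calls to the robot, and variables do not carry over. Pictures are saved under pics/ and viewed, at most 11 in all, crops included, and the job is handed in when it is done.

Besides the shell and the picture viewer there is one more tool, called after "Request:" by a JSON object that holds its "op" and its "data". move_arm: Moves the arm, as the interface text tells. Its arguments: {"type":"object","properties":{"commands":{"type":"array"},"grip":{"type":"number"}},"required":["commands"]}

```bash
ls; mkdir -p pics
python3 - <<'E'
from bench import *
import cv2,numpy as np
s=sense();print(s)
for c in("scene","top"):
    d=camera(c);cv2.imwrite(f"pics/{c}0.png",d["pixels"]);print(c,d["camera_matrix"],d["k1"],d["rvec"],d["tvec"])
    for t in("jig","jaw_grip","hamper","rim","lid","small_lid","carton"):
        print(t,[(np.round(o["point"],0),round(o["confidence"],2)) for o in landmark_of(c,t)][:3])
E
```

```text
pics
{'t': 0.0, 'q': array([ 1.01690413e+00,  2.21257493e-01,  1.52760275e+00,  7.56762692e-07,
        1.39467365e+00, -1.26101619e-01]), 'qvel': array([-3.02358361e-04, -9.36552091e-04, -8.97519266e-04, -9.65595464e-04,
        7.22278284e-05,  1.80079349e-04]), 'joint_torque': array([-1.26729039e-03, -4.94608998e+01, -3.87377214e+01,  6.99180365e-02,
        5.68220078e-02, -7.85745851e-05]), 'ee_pos': array([258.96857073, 568.1520266 , 221.42223892]), 'eef_rot': array([-3.13966692e+00, -2.44884015e-04,  2.71380170e+00]), 'force': array([ 0.23023723,  0.62763897, -0.15131059]), 'wrist_torque': array([ 0.07202521, -0.00024646,  0.03164811]), 'finger_force': 0.0, 'opening': 0.9992285585165863}
scene [[430.16189462   0.         283.54726185]
 [  0.         430.16189462 209.92152479]
 [  0.           0.           1.        ]] -0.07553875662876157 [ 1.98988157 -0.94465639  0.47064334] [-346.92596628  291.03849346  706.61390684]
jig [(array([ 551., -322.,    0.]), 0.91), (array([ 597., -322.,   91.]), 0.75)]
jaw_grip [(array([ 446., -298.,   74.]), 0.89)]
hamper [(array([ 599., -321.,   15.]), 0.84)]
rim [(array([ 596., -322.,   91.]), 0.59)]
lid [(array([627., 267.,  -1.]), 0.6)]
small_lid [(array([443., 296.,  -0.]), 0.56)]
carton [(array([567.,   1.,  -2.]), 0.75)]
top [[457.22959845   0.         279.25963477]
 [  0.         457.22959845 207.98193088]
 [  0.           0.           1.        ]] -0.11390488305180911 [ 2.15477755 -2.17116746  0.10129177] [  20.60375777  510.22640182 1218.14393327]
jig [(array([ 551., -320.,   -3.]), 0.72)]
jaw_grip [(array([ 452., -301.,   72.]), 0.62)]
hamper [(array([ 595., -321.,   19.]), 0.69)]
rim [(array([ 594., -322.,   90.]), 0.7)]
lid [(array([622., 266.,  -3.]), 0.83)]
small_lid [(array([438., 300.,  -3.]), 0.92), (array([570.,  -1.,  -1.]), 0.27)]
carton [(array([571.,  -3.,   1.]), 0.67)]
```

View pics/top0.png

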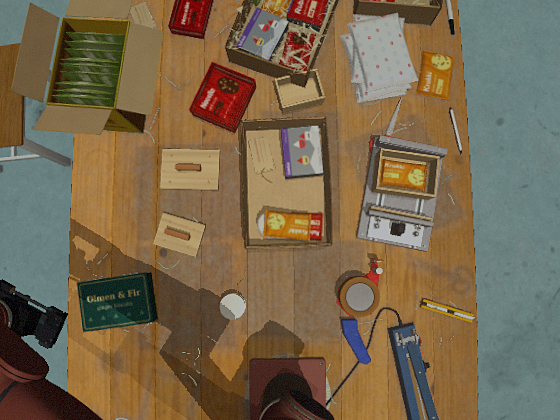

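View pics/scene0.png

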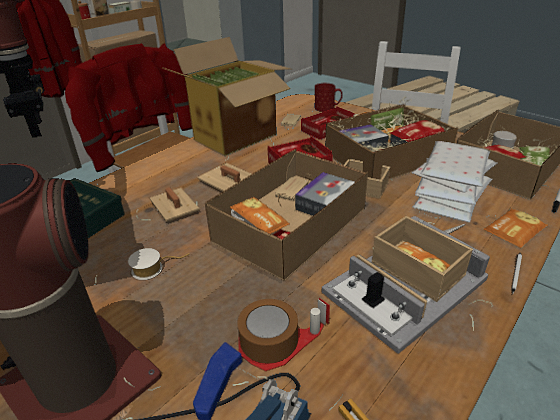

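The top view shows the larger lid at about px (190,168), the smaller at (180,234), the carton at (287,183), and the jig with its grip at (398,228). The box sits at (407,172), slightly askew. The scene view agrees, and the space above the grip is clear.

```bash
cat > h.py <<'E'
from bench import *
import cv2,numpy as np
from scipy.spatial.transform import Rotation as Ro
def cam(n):
    s=sense();d=camera(n)
    if n=="wrist":
        T=np.eye(4);T[:3,:3]=Ro.from_euler("xyz",s["eef_rot"]).as_matrix();T[:3,3]=s["ee_pos"]
        T=T@np.array(d["T_tool_cam"])
    else:
        T=np.eye(4);R=cv2.Rodrigues(np.array(d["rvec"],float))[0]
        T[:3,:3]=R.T;T[:3,3]=-R.T@np.ravel(d["tvec"])
    d["T"]=T;return d
def back(d,px,z):
    px=np.array(px,float).reshape(-1,1,2)
    u=cv2.undistortPoints(px,np.array(d["camera_matrix"]),np.array([d["k1"],0,0,0,0.])).reshape(-1,2)
    # z: scalar height
    r=np.c_[u,np.ones(len(u))]@d["T"][:3,:3].T;o=d["T"][:3,3]
    return (o+r*((z-o[2])/r[:,2])[:,None])[:,:2]
def rect(d,n,thing,z,k=0):
    o=outline_of(n,thing)
    if len(o)<=k: return None
    m=o[k]["pixels"].astype(np.uint8)
    c=max(cv2.findContours(m,cv2.RETR_EXTERNAL,cv2.CHAIN_APPROX_NONE)[0],key=cv2.contourArea)
    w=back(d,c.reshape(-1,2),z).astype(np.float32)
    return np.round(cv2.minAreaRect(w)[0],1),np.round(cv2.minAreaRect(w)[1],1),round(cv2.minAreaRect(w)[2],1),round(o[k]["confidence"],2)
def tool(s,p,yaw):
    "shift in tool axes to world point p and twist (deg) to yaw mod pi"
    R=Ro.from_euler("xyz",s["eef_rot"]).as_matrix()
    t=s["eef_rot"][2]-yaw;t=(t+np.pi/2)%np.pi-np.pi/2
    return np.round(R.T@(np.array(p)-s["ee_pos"]),1),np.round(np.degrees(t),1)
E
python3 - <<'E'
from h import *
d=cam("top")
for t,z in(("lid",18),("small_lid",18),("hamper",88),("jig",18),("carton",113)): print(t,rect(d,"top",t,z))
s=sense();print(s["t"],s["eef_rot"]); w=cam("wrist");print(np.round(w["T_tool_cam"],2),w["camera_matrix"][0][0])
# jig board edges by eye: left edge, right edge, near edge
print(back(d,[[360,239],[428,250],[372,137],[441,150]],18))
print(tool(s,[449,-300,190],-.14))
E
```

```text
lid None
small_lid (array([441.8, 292.8]), array([127.9,  94.1]), 73.5, 0.88)
hamper (array([ 591.1, -315.4]), array([172.8, 122.4]), 82.5, 0.92)
jig (array([ 553.2, -323.6]), array([211.1, 299. ]), 77.3, 0.95)
carton (array([570.9,  -1.7]), array([336.7, 227.8]), 1.4, 0.67)
1.1 [-3.14158574e+00 -1.41330983e-05  2.71381234e+00]
[[  -0.     -0.95   -0.3    85.03]
 [   1.     -0.     -0.     -0.3 ]
 [  -0.     -0.3     0.95 -162.6 ]
 [   0.      0.      0.      1.  ]] 345.6387662334344
[[ 424.39755593 -202.86227411]
 [ 392.10562042 -390.25091109]
 [ 709.12095045 -244.43755008]
 [ 671.65651868 -439.60605591]]
(array([-533. , -711.7,   32.5]), np.float64(-16.5))
```

Request:
{"op": "move_arm", "data": {"commands": [[[-22,-30,0,0],[-22,-30,0,0],[-22,-30,0,0],[-22,-30,0,0],[-22,-30,0,0],[-22,-30,0,0],[-22,-30,0,0],[-22,-30,0,0]]]}}

```text
t: 1.82
ee_pos: [319.8, 275.8, 222.7]
eef_rot: [3.141, 0.001, 2.714]
force: [1.1, 0.2, 0.7]
opening: 0.999
finger_force: 0.0
```

Request:
{"op": "move_arm", "data": {"commands": [[[-22,-30,0,0],[-22,-30,0,0],[-22,-30,0,0],[-22,-30,0,0],[-22,-30,0,0],[-22,-30,0,0],[-22,-30,0,0],[-22,-30,0,0]]]}}

```text
t: 2.48
ee_pos: [380.5, -16.0, 223.0]
eef_rot: [3.141, 0.002, 2.714]
force: [0.4, 0.1, -0.4]
opening: 1.0
finger_force: 0.0
```

Request:
{"op": "move_arm", "data": {"commands": [[[-22,-30,0,0],[-22,-30,0,0],[-22,-30,0,0],[-22,-30,0,0],[-22,-30,0,0],[-15,-20,0,-7],[0,0,0,-7],[0,0,0,-1]]]}}

```text
t: 3.15
ee_pos: [423.5, -222.1, 222.3]
eef_rot: [3.141, -0.001, 2.978]
force: [-0.5, 0.6, 0.1]
opening: 1.002
finger_force: 0.0
```

Run:
```python
from h import *
s=sense();print(s["t"],s["ee_pos"],s["eef_rot"])
d=cam("wrist");cv2.imwrite("pics/w1.png",d["pixels"])
for t in("jig","jaw_grip","hamper","rim"):
        print(t,[(np.round(o["point"],0),round(o["confidence"],2)) for o in landmark_of("wrist",t)][:3])
print(rect(d,"wrist","jaw_grip",90))
```

```text
3.15 [ 423.46867836 -222.07992812  222.34135859] [ 3.14134073e+00 -5.33818657e-04  2.97766985e+00]
jig [(array([ 549., -320.,   -3.]), 0.82)]
jaw_grip [(array([ 442., -297.,   70.]), 0.64)]
hamper [(array([ 598., -327.,   18.]), 0.7), (array([574.,   1.,   1.]), 0.48)]
rim [(array([ 594., -321.,   89.]), 0.95)]
(array([ 440.4, -291.7]), array([160. ,  85.5]), 78.6, 0.7)
```

View pics/w1.png

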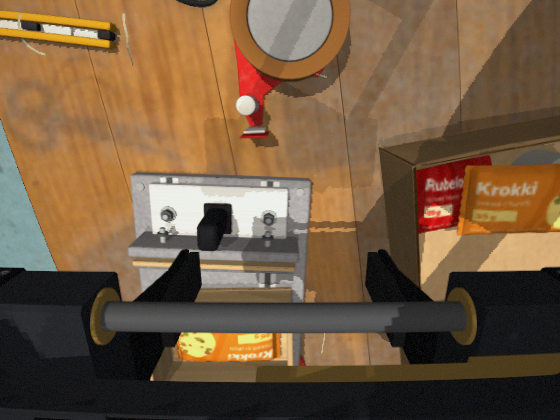

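The wrist view shows the jig's near edge from (133,174) to (311,181) and the grip top around (210,235). I'll zoom in to refine it.

Run:
```python
from h import *
d=cam("wrist")
p=back(d,[[133,174],[311,181],[133,261],[296,268]],18);print(p)
v=p[0]-p[1];print("yaw",np.arctan2(v[0],-v[1]))
c=d["pixels"][160:270,120:320];cv2.imwrite("pics/w1c.png",cv2.resize(c,None,fx=4,fy=4,interpolation=2)[:600])
```

```text
[[ 388.05529111 -380.31987796]
 [ 428.6257834  -189.90236518]
 [ 489.2431694  -411.87780419]
 [ 529.78673741 -222.33490585]]
yaw -0.2099218252773119
```

View pics/w1c.png

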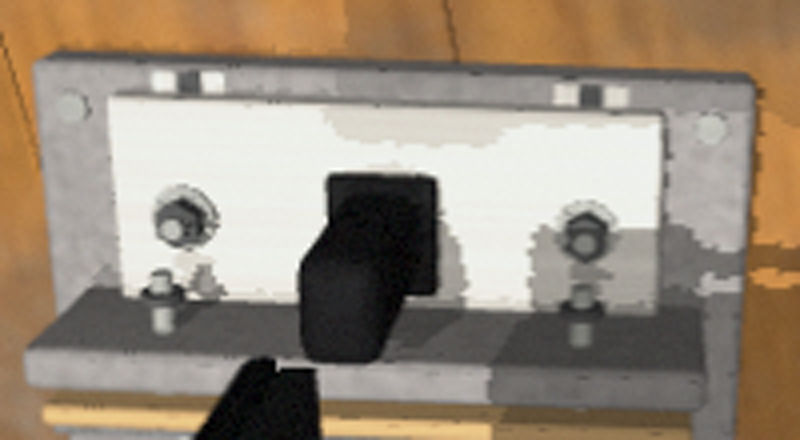

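Run:
```python
from h import *
d=cam("wrist")
f=lambda q:np.array(q)/4+[120,160]
def yaw(a,b,z):
    p=back(d,[f(a),f(b)],z);v=p[0]-p[1];return p,np.arctan2(v[0],-v[1])
print("near edge",yaw((37,64),(752,84),18)); print("white",yaw((110,96),(660,113),34)); print("pad top",yaw((45,410),(690,440),84))
c=back(d,[f((345,312))],90)[0];print("grip top",c,"foot",back(d,[f((383,235))],36),"left/right",back(d,[f((302,300)),f((392,300))],90))
n=back(d,[f((37,64)),f((752,84))],18).mean(0);y=-.2;ax=np.array([np.cos(y),np.sin(y)])
print("jig centre",n+145*ax,"grip from it",n+(145-103)*ax)
t=cam("top");e=[[385,221],[412,224]]
print(outline_of("top","jaw")[:1] and 1)
s=sense();print(tool(s,[*c,150],-.2))
```

```text
near edge (array([[ 389.58956383, -385.25247373],
       [ 428.11513332, -193.21857368]]), np.float64(-0.19799028328092713))
white (array([[ 399.07638695, -360.60087393],
       [ 427.9541671 , -218.64905645]]), np.float64(-0.2006949814598676))
pad top (array([[ 463.77535523, -377.16999497],
       [ 497.25308928, -223.11245432]]), np.float64(-0.21397988500152818))
grip top [ 448.42856904 -296.20919021] foot [[ 448.26546106 -297.37492597]] left/right [[ 443.87940891 -305.3605922 ]
 [ 447.3099785  -284.76552623]]
jig centre [ 550.96200236 -318.04257667] grip from it [ 450.01514485 -297.5796356 ]
1
(array([-36.9, -70.8,  72.7]), np.float64(2.0))
```

The grip is at about (449,-297) with jig yaw -0.20, and three estimates agree. I'll go over it, descend and pinch.

Request:
{"op": "move_arm", "data": {"commands": [[[0,0,0,2],[-18,-35,10,0],[-18,-36,10,0],[0,0,30,0],[0,0,20,0],[0,0,0,0]]]}}

```text
t: 4.15
ee_pos: [442.2, -295.5, 147.4]
eef_rot: [3.137, -0.008, 2.94]
force: [-1.2, 0.6, -0.3]
opening: 1.002
finger_force: 0.0
```

Run:
```python
from h import *
s=sense();print(s["t"],s["ee_pos"],s["eef_rot"][2],tool(s,[449,-297,57],-.2))
d=cam("wrist");cv2.imwrite("pics/w2.png",d["pixels"])
```

```text
4.15 [ 442.16304545 -295.54516783  147.44241834] 2.939550219841263 (array([-7.7, -0.5, 90.4]), np.float64(-0.1))
```

View pics/w2.png

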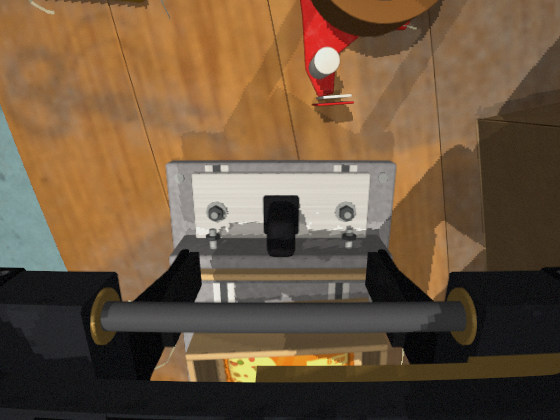

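The grip is at (281,240), centred between the fingers, and the jig edges are level in the picture. I'll descend and close.

Request:
{"op": "move_arm", "data": {"commands": [[[-8,0,10,0],[0,0,30,0],[0,0,30,0],[0,0,20,0],[0,0,0,0]]]}}

```text
t: 4.62
ee_pos: [450.8, -296.9, 59.9]
eef_rot: [3.139, -0.005, 2.941]
force: [-0.1, 1.0, -0.0]
opening: 0.998
finger_force: 0.0
```

Request:
{"op": "move_arm", "data": {"commands": [[[0,0,0,0],[0,0,0,0],[0,0,0,0],[0,0,0,0],[0,0,0,0],[0,0,0,0]]], "grip": 0}}

```text
t: 5.12
ee_pos: [453.1, -299.4, 63.5]
eef_rot: [-3.141, 0.001, 2.941]
force: [0.7, -0.5, 0.1]
opening: 0.634
finger_force: 0.0
```

Request:
{"op": "move_arm", "data": {"commands": [[[0,0,0,0],[0,0,0,0],[0,0,0,0],[0,0,0,0],[0,0,0,0],[0,0,0,0],[0,0,0,0],[0,0,0,0]]]}}

```text
t: 5.78
ee_pos: [452.5, -299.1, 62.4]
eef_rot: [-3.141, -0.0, 2.941]
force: [-0.4, -1.2, -0.3]
opening: 0.228
finger_force: 30.0
```

Request:
{"op": "move_arm", "data": {"commands": [[[-5,0,0,0],[-5,0,0,0],[-5,0,0,0],[-5,0,0,0],[-5,0,0,0],[-5,0,0,0],[-5,0,0,0],[-5,0,0,0]]]}}

```text
t: 6.45
ee_pos: [490.2, -306.9, 62.5]
eef_rot: [3.141, -0.004, 2.941]
force: [-8.2, -0.4, 5.8]
opening: 0.226
finger_force: 30.0
```

Request:
{"op": "move_arm", "data": {"commands": [[[-3,0,0,0],[-3,0,0,0],[-3,0,0,0],[-3,0,0,0]]]}}

```text
t: 6.78
ee_pos: [501.6, -309.2, 62.5]
eef_rot: [3.141, -0.005, 2.941]
force: [-9.2, 1.1, 5.6]
opening: 0.226
finger_force: 30.0
```

Request:
{"op": "move_arm", "data": {"commands": [[[-2,0,0,0],[-2,0,0,0],[-2,0,0,0]]]}}

```text
t: 7.03
ee_pos: [507.3, -310.4, 62.4]
eef_rot: [3.141, -0.005, 2.941]
force: [-10.8, 1.0, 6.2]
opening: 0.225
finger_force: 30.0
```

Request:
{"op": "move_arm", "data": {"commands": [[[-2,0,0,0],[-2,0,0,0]]]}}

```text
t: 7.2
ee_pos: [511.2, -311.2, 62.5]
eef_rot: [3.141, -0.005, 2.941]
force: [-9.5, 0.2, 5.9]
opening: 0.227
finger_force: 30.0
```

Request:
{"op": "move_arm", "data": {"commands": [[[-1,0,0,0],[-1,0,0,0],[0,0,0,0]]]}}

```text
t: 7.45
ee_pos: [513.3, -311.6, 62.4]
eef_rot: [3.141, -0.005, 2.941]
force: [-10.1, 0.5, 6.2]
opening: 0.231
finger_force: 30.0
```

Request:
{"op": "move_arm", "data": {"commands": [[[-1,0,0,0],[-1,0,0,0],[0,0,0,0]]]}}

```text
t: 7.7
ee_pos: [514.8, -311.9, 62.5]
eef_rot: [3.141, -0.006, 2.941]
force: [-10.3, -0.5, 7.1]
opening: 0.228
finger_force: 30.0
```

Request:
{"op": "move_arm", "data": {"commands": [[[-1,0,0,0],[-1,0,0,0],[0,0,0,0]]]}}

```text
t: 7.95
ee_pos: [516.1, -312.2, 62.4]
eef_rot: [3.141, -0.007, 2.941]
force: [-13.2, 2.6, 9.2]
opening: 0.228
finger_force: 30.0
```

Run:
```python
from h import *
s=sense();print(s["force"])
d=cam("top");c=d["pixels"][120:260,340:460];cv2.imwrite("pics/t2.png",cv2.resize(c,None,fx=4,fy=4,interpolation=2))
```

```text
[-13.16112419   2.59666523   9.16876881]
```

View pics/t2.png

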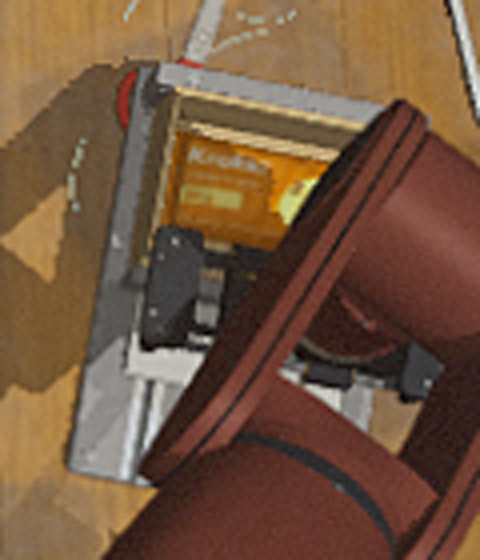

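The box (top left at crop px 170,95) is now up against the fence and looks square. The force is rising, so I'll press on.

Request:
{"op": "move_arm", "data": {"commands": [[[-1,0,0,0],[-1,0,0,0],[0,0,0,0]]]}}

```text
t: 8.25
ee_pos: [516.3, -312.2, 62.4]
eef_rot: [3.141, -0.011, 2.941]
force: [-20.6, 2.4, 15.0]
opening: 0.228
finger_force: 30.0
```

Request:
{"op": "move_arm", "data": {"commands": [[[-1,0,0,0],[-1,0,0,0],[0,0,0,0]]]}}

```text
t: 8.5
ee_pos: [516.6, -312.3, 62.3]
eef_rot: [3.14, -0.015, 2.941]
force: [-26.6, 4.8, 18.4]
opening: 0.227
finger_force: 30.0
```

Force is about 27 N, so the pad is home. Release and go up.

Request:
{"op": "move_arm", "data": {"commands": [[[0,0,0,0],[0,0,0,0],[0,0,0,0],[0,0,0,0],[0,0,0,0],[0,0,0,0],[0,0,0,0],[0,0,0,0]]], "grip": 1}}

```text
t: 9.17
ee_pos: [523.2, -313.3, 62.5]
eef_rot: [3.142, -0.0, 2.941]
force: [0.6, 0.1, 0.1]
opening: 0.751
finger_force: 0.0
```

Request:
{"op": "move_arm", "data": {"commands": [[[0,0,-15,0],[0,0,-30,0],[0,0,-35,0],[0,0,-35,0],[0,0,-35,0],[0,0,-35,0],[0,0,-30,0],[0,0,0,0]]]}}

```text
t: 9.83
ee_pos: [525.9, -315.4, 286.4]
eef_rot: [-3.136, 0.012, 2.941]
force: [0.7, -0.4, 0.4]
opening: 1.002
finger_force: 0.0
```

Run:
```python
from h import *
s=sense();print(s["t"],s["ee_pos"],s["eef_rot"],s["force"])
d=cam("wrist")
for t in("jig","jaw_grip","hamper","rim"):
        print(t,[(np.round(o["point"],0),round(o["confidence"],2)) for o in landmark_of("wrist",t)][:2])
d2=cam("top");cv2.imwrite("pics/t3.png",d2["pixels"])
for t in("lid","small_lid","hamper","carton"):
    print(t,[np.round(o["point"],0) for o in landmark_of("top",t)][:2],rect(d2,"top",t,88 if t=="hamper" else 18))
sc=cam("scene")
print([np.round(o["point"],0) for o in landmark_of("scene","lid")][:2],rect(sc,"scene","lid",18))
print(tool(s,[627,266,230],-.05))
```

```text
9.8333 [ 525.88044073 -315.40116842  286.40382342] [-3.13573728  0.01157771  2.94092034] [ 0.68816068 -0.4475856   0.36558933]
jig [(array([ 549., -323.,   -1.]), 0.73)]
jaw_grip [(array([ 509., -311.,   69.]), 0.73)]
hamper [(array([ 612., -331.,   19.]), 0.6)]
rim [(array([ 608., -330.,   88.]), 0.78), (array([ 552., -318.,   -1.]), 0.34)]
lid [array([619., 266.,  -3.])] (array([622.5, 266. ]), array([163.8, 115. ]), 88.1, 0.64)
small_lid [] (array([440.8, 293.5]), array([127.1,  96.1]), 73.2, 0.96)
hamper [array([ 607., -327.,   20.])] (array([ 608.5, -321.5]), array([175.8, 119.5]), 79.5, 0.56)
carton [array([570.,   2.,  -1.])] (array([585.9,  -2.5]), array([362.4, 246.4]), 2.1, 0.66)
[array([625., 270.,   0.])] (array([620.7, 293.7]), array([120.5, 115.5]), 1.0, 0.75)
(array([ 17.5, 590.2,  52.8]), np.float64(-8.6))
```

Request:
{"op": "move_arm", "data": {"commands": [[[10,37,0,0],[10,37,0,0],[10,37,0,0],[10,37,0,0],[10,37,0,0],[10,37,0,0],[10,37,0,0],[10,37,0,0]]]}}

```text
t: 11.35
ee_pos: [503.4, -5.6, 277.9]
eef_rot: [3.142, 0.001, 2.94]
force: [0.8, -0.2, 0.4]
opening: 1.002
finger_force: 0.0
```

Request:
{"op": "move_arm", "data": {"commands": [[[0,37,0,0],[0,37,0,0],[0,37,0,0],[0,37,0,0],[0,37,0,0],[0,37,0,0],[0,37,15,-5],[0,25,30,-5]]]}}

```text
t: 12.02
ee_pos: [561.2, 275.4, 237.0]
eef_rot: [3.138, 0.009, 3.121]
force: [1.3, -1.6, 1.2]
opening: 1.001
finger_force: 0.0
```

Request:
{"op": "move_arm", "data": {"commands": [[[0,0,10,0],[0,0,0,0],[0,0,0,0]]]}}

```text
t: 12.27
ee_pos: [557.8, 270.7, 221.9]
eef_rot: [-3.14, -0.002, 3.114]
force: [0.4, 0.6, 0.1]
opening: 0.999
finger_force: 0.0
```

Run:
```python
from h import *
s=sense();print(s["t"],s["ee_pos"],s["eef_rot"],s["force"])
d=cam("wrist");cv2.imwrite("pics/w4.png",d["pixels"])
for t in("lid","small_lid"):
        print(t,[(np.round(o["point"],0),round(o["confidence"],2)) for o in landmark_of("wrist",t)][:2],rect(d,"wrist",t,18))
```

```text
12.2667 [557.81707352 270.72710696 221.87135973] [-3.14034652e+00 -1.79689253e-03  3.11447364e+00] [0.40170582 0.57154538 0.08514259]
lid [] (array([622.6, 268.3]), array([163.1, 116.4]), 87.8, 0.75)
small_lid [(array([440., 300.,  -5.]), 0.81)] (array([440. , 295.5]), array([126.8,  92.9]), 72.8, 0.98)
```

View pics/w4.png

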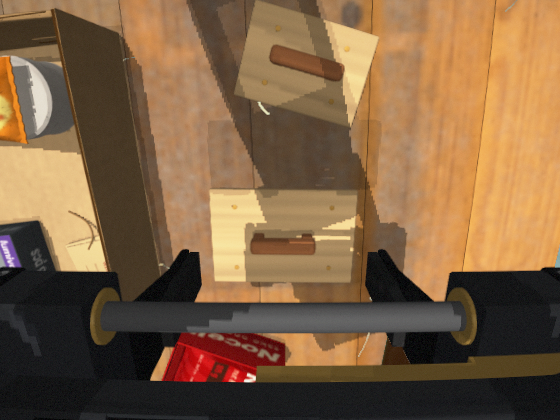

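The wrist view shows the larger lid's board from (210,189) to (355,283), nearly aligned with the tool, and its handle at (283,245) along y. I need a 90° twist so the fingers pinch across x.

Request:
{"op": "move_arm", "data": {"commands": [[[0,0,0,7],[0,0,0,7],[0,0,0,7],[0,0,0,7],[0,0,0,7],[0,0,0,7],[0,0,0,7],[0,0,0,7]]]}}

```text
t: 13.18
ee_pos: [559.0, 270.6, 223.9]
eef_rot: [3.14, 0.001, 2.13]
force: [-0.5, -0.7, 0.4]
opening: 0.999
finger_force: 0.0
```

Request:
{"op": "move_arm", "data": {"commands": [[[0,0,0,7],[0,0,0,7],[0,0,0,7],[0,0,0,7],[0,0,0,6],[0,0,0,0],[0,0,0,0]]]}}

```text
t: 13.77
ee_pos: [558.8, 270.8, 223.5]
eef_rot: [3.14, -0.0, 1.547]
force: [-0.1, -0.1, 0.6]
opening: 0.999
finger_force: 0.0
```

Run:
```python
from h import *
s=sense();print(s["t"],s["ee_pos"],s["eef_rot"],s["force"])
d=cam("wrist");cv2.imwrite("pics/w5.png",d["pixels"])
print(rect(d,"wrist","lid",18))
print(tool(s,[622.5,267,130],-.035+np.pi/2),tool(s,[622.5,267,25],-.035+np.pi/2))
```

```text
13.7667 [558.82621305 270.84053993 223.49410529] [ 3.14018928e+00 -4.61931284e-04  1.54669982e+00] [-0.07352798 -0.07156198  0.55016025]
(array([622.7, 268.5]), array([163.9, 115.5]), 88.4, 0.87)
(array([-2.3, 63.6, 93.6]), np.float64(0.6)) (array([ -2.4,  63.5, 198.6]), np.float64(0.6))
```

Request:
{"op": "move_arm", "data": {"commands": [[[0,21,10,0],[-1,22,30,0],[0,21,35,0],[0,0,35,0],[0,0,15,0],[0,0,0,0],[0,0,0,0]]]}}

```text
t: 14.45
ee_pos: [621.5, 268.5, 97.3]
eef_rot: [-3.14, 0.001, 1.545]
force: [0.0, 0.2, -0.1]
opening: 1.0
finger_force: 0.0
```

Run:
```python
from h import *
s=sense();print(s["t"],s["ee_pos"],s["eef_rot"])
d=cam("wrist");cv2.imwrite("pics/w6.png",d["pixels"]);print(rect(d,"wrist","lid",18))
print(tool(s,[622.6,268,25],-.03+np.pi/2))
```

```text
14.45 [621.47225526 268.53703817  97.26602131] [-3.13961861e+00  5.05161704e-04  1.54538131e+00]
(array([623.1, 273.5]), array([154.5, 113.2]), 87.9, 0.68)
(array([-0.5,  1.3, 72.3]), np.float64(0.3))
```

View pics/w6.png

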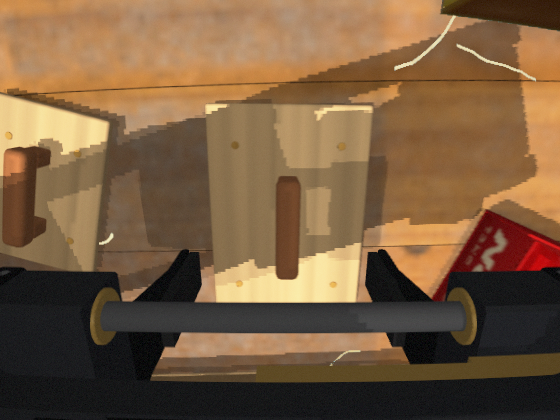

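The handle at (288,228) is between the fingers and aligned. The red box at (490,250) stays outside them. Descend.

Request:
{"op": "move_arm", "data": {"commands": [[[0,1,25,0],[0,0,25,0],[0,0,15,0],[0,0,6,0],[0,0,0,0],[0,0,0,0]]]}}

```text
t: 15.05
ee_pos: [624.1, 268.9, 28.0]
eef_rot: [3.14, -0.001, 1.545]
force: [0.1, 0.1, 1.0]
opening: 0.997
finger_force: 0.0
```

Request:
{"op": "move_arm", "data": {"commands": [[[0,0,0,0],[0,0,0,0],[0,0,0,0],[0,0,0,0],[0,0,0,0],[0,0,0,0],[0,0,0,0],[0,0,0,0]]], "grip": 0}}

```text
t: 15.72
ee_pos: [623.2, 268.5, 26.5]
eef_rot: [-3.141, 0.0, 1.544]
force: [-0.0, 0.2, -0.3]
opening: 0.475
finger_force: 0.0
```

Request:
{"op": "move_arm", "data": {"commands": [[[0,0,0,0],[0,0,0,0],[0,0,0,0],[0,0,0,0],[0,0,0,0],[0,0,0,0]]]}}

```text
t: 16.22
ee_pos: [623.3, 268.6, 26.5]
eef_rot: [3.141, -0.0, 1.544]
force: [0.3, -0.2, -0.3]
opening: 0.178
finger_force: 30.0
```

Request:
{"op": "move_arm", "data": {"commands": [[[0,0,-10,0],[0,0,-25,0],[0,0,-30,0],[0,0,-30,0],[0,0,-30,0],[0,0,-30,0],[0,0,-30,0],[0,0,-25,0]]]}}

```text
t: 16.88
ee_pos: [623.4, 268.6, 239.8]
eef_rot: [3.14, -0.001, 1.544]
force: [-0.0, -0.3, -1.8]
opening: 0.182
finger_force: 30.0
```

Run:
```python
from h import *
s=sense();print(s["t"],s["ee_pos"],s["eef_rot"],s["force"],s["finger_force"])
d=cam("top")
for k in range(3):
    print("rim",[np.round(o["point"],1) for o in landmark_of("top","rim")][:1],[np.round(o["point"],1) for o in landmark_of("top","hamper")][:1],rect(d,"top","hamper",88),rect(d,"top","rim",88))
    d=cam("top")
d=cam("scene")
print("rim",[np.round(o["point"],1) for o in landmark_of("scene","rim")][:1],[np.round(o["point"],1) for o in landmark_of("scene","hamper")][:1])
d=cam("top")["pixels"][125:215,350:460];cv2.imwrite("pics/t7.png",cv2.resize(d,None,fx=6,fy=6,interpolation=2))
print(tool(s,[607,-328,240],-.2+np.pi/2))
```

```text
16.8833 [623.39486958 268.63689501 239.78314739] [ 3.13978496e+00 -6.25759833e-04  1.54449701e+00] [-0.00527891 -0.28567374 -1.8170306 ] 29.979981346987188
rim [array([ 610.4, -329.1,   89.7])] [array([ 609.2, -326.2,   15.6])] (array([ 608.6, -320.8]), array([179.8, 122.5]), 80.8, 0.58) (array([ 607.5, -321.3]), array([172.5, 120.1]), 78.9, 0.87)
rim [array([ 612.3, -326.2,   89.3])] [array([ 612.7, -326.2,   18.1])] None (array([ 609.8, -321.3]), array([174. , 118.8]), 78.8, 0.57)
rim [array([ 612.6, -330.6,   90.3])] [array([ 609.1, -327.9,   19.5])] (array([ 609.3, -321.9]), array([171.6, 117.7]), 79.2, 0.75) (array([ 607.6, -321.3]), array([171.9, 120.1]), 79.0, 0.73)
rim [array([ 609.2, -327.5,   91.2])] [array([ 613.2, -329.3,   18.4])]
(array([-596.9,   -0.7,   -0.6]), np.float64(10.0))
```

View pics/t7.png

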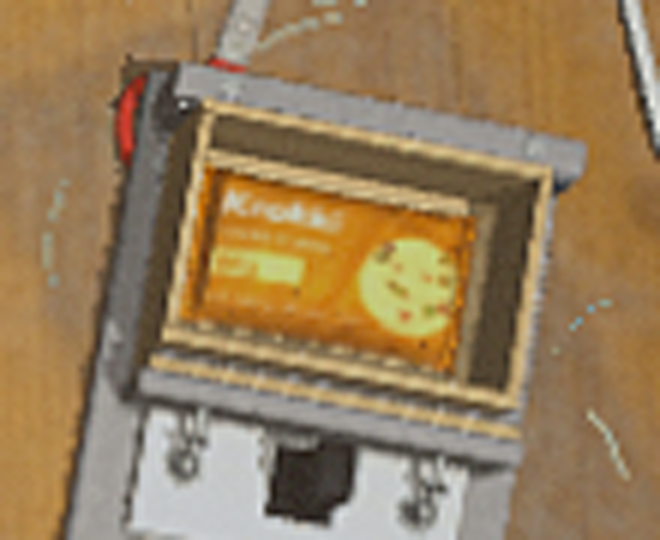

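The crop shows the box pinned between fence and jaw. The rim's outer corners are at about (206,100), (553,170), (516,407) and (165,335).

Run:
```python
from h import *
d=cam("top")
c=np.array([[206,100],[553,170],[516,407],[165,335]])/6-.4+[350,125]
p=back(d,c,88);print(p,p.mean(0))
for a,b in((0,1),(1,2),(2,3),(3,0)): v=p[b]-p[a];print(np.linalg.norm(v),np.degrees(np.arctan2(v[1],v[0]))%90-90)
print(d["T"][:3,3])
```

```text
[[ 679.04900415 -261.88277287]
 [ 647.37690581 -416.34240601]
 [ 541.63068173 -394.33499804]
 [ 574.24794198 -240.04266167]] [ 610.57613342 -328.15070965]
157.67339687611528 -11.587929045389217
108.01198966880953 -11.756316097642951
157.7022851048442 -11.93653386408468
107.05257161580379 -11.77172432749893
[ 381.01317177    4.19076479 1264.69029353]
```

Request:
{"op": "move_arm", "data": {"commands": [[[-15,0,0,0],[-30,0,0,0],[-30,0,0,0],[-30,0,0,0],[-30,0,0,0],[-30,0,0,0],[-30,0,0,0],[-30,0,0,0]]]}}

```text
t: 18.6
ee_pos: [616.9, 41.5, 236.8]
eef_rot: [3.141, 0.0, 1.544]
force: [1.0, -0.4, -2.0]
opening: 0.179
finger_force: 30.0
```

Request:
{"op": "move_arm", "data": {"commands": [[[-30,0,0,0],[-30,0,0,0],[-30,0,0,0],[-30,0,0,0],[-30,0,0,0],[-25,0,0,0],[-10,0,0,5],[0,0,0,5]]]}}

```text
t: 19.27
ee_pos: [611.7, -145.2, 236.6]
eef_rot: [3.141, 0.001, 1.362]
force: [-0.7, 0.6, -1.6]
opening: 0.18
finger_force: 30.0
```

Run:
```python
from h import *
s=sense();print(s["t"],s["ee_pos"],s["eef_rot"],s["force"],s["finger_force"])
d=cam("wrist");cv2.imwrite("pics/w8.png",d["pixels"])
for t in("rim","hamper","lid"):
        print(t,[(np.round(o["point"],0),round(o["confidence"],2)) for o in landmark_of("wrist",t)][:2],rect(d,"wrist",t,88))
```

```text
19.2667 [ 611.7296322  -145.17269608  236.58498406] [3.14138903e+00 1.35943772e-03 1.36225050e+00] [-0.67884725  0.61278884 -1.59543553] 29.976452412083745
rim [] None
hamper [] None
lid [(array([ 615., -146.,  212.]), 0.68)] (array([ 607.1, -163.4]), array([197.4, 207.3]), 77.7, 0.8)
```

View pics/w8.png

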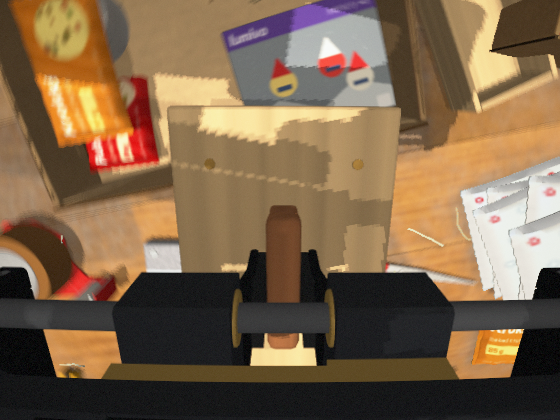

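The lid is held level and square in the fingers, with its near edge from (169,108) to (400,108) and the handle at (284,270). I'll compute its offset in the hand.

Run:
```python
from h import *
s=sense();d=cam("wrist")
p=back(d,[[168.5,107],[400.5,107]],s["ee_pos"][2]-26.5+18)
print(p,np.linalg.norm(p[0]-p[1]))
R=Ro.from_euler("xyz",s["eef_rot"]).as_matrix()[:2,:2];q=(p-s["ee_pos"][:2])@R;print("tool frame",q,"lid centre x",q[:,0].mean()-82,"y",q[:,1].mean())
t=cam("top");r=rect(t,"top","lid",s["ee_pos"][2]-8.5);print("top",r)
if r: print((r[0]-s["ee_pos"][:2])@R)
print(tool(s,[610.6,-328.2,88+15+27+30],-.204+np.pi/2))
```

```text
[[573.80076059 -50.19022663]
 [683.03201014 -72.26908757]] 111.4403067881526
tool frame [[ 81.23344238 -55.76899687]
 [ 81.13354191  55.67126487]] lid centre x -0.8165078582142655 y -0.04886599909120548
top (array([ 598.8, -205. ]), array([ 34.9, 113.6]), 77.9, 0.72)
[-65.60405439  -0.72558326]
(array([-184.1,   35.1,   76.6]), np.float64(0.3))
```

Request:
{"op": "move_arm", "data": {"commands": [[[-15,3,0,0],[-28,6,0,0],[-28,6,0,0],[-28,6,0,0],[-28,5,0,0],[-28,5,0,0],[-20,4,10,0],[-8,0,20,0]]]}}

```text
t: 20.43
ee_pos: [611.2, -332.9, 209.6]
eef_rot: [3.136, 0.004, 1.368]
force: [-0.3, -0.3, -1.5]
opening: 0.182
finger_force: 30.0
```

Request:
{"op": "move_arm", "data": {"commands": [[[0,0,25,0],[0,0,12,0],[0,0,0,0],[0,0,0,0],[0,0,0,0]]]}}

```text
t: 20.85
ee_pos: [611.1, -327.7, 171.2]
eef_rot: [3.14, 0.001, 1.371]
force: [0.0, -0.1, -1.9]
opening: 0.183
finger_force: 30.0
```

Run:
```python
from h import *
s=sense();print(s["t"],s["ee_pos"],s["eef_rot"],s["force"])
print(tool(s,[610.6,-327.4,129.5],-.204+np.pi/2))
for c in("top","scene"):
    d=cam(c)
    for t in("lid","hamper","rim","carton"): print(c,t,[(np.round(o["point"],1),round(o["confidence"],2)) for o in landmark_of(c,t)][:2])
    cv2.imwrite(f"pics/{c}9.png",d["pixels"])
```

```text
20.85 [ 611.11474598 -327.70915744  171.20063738] [3.13964148e+00 8.26653346e-04 1.37069304e+00] [ 0.04954221 -0.14271144 -1.90764691]
(array([ 0.2, -0.6, 41.7]), np.float64(0.2))
top lid [(array([ 610.9, -328.2,  138.4]), 0.75), (array([438.8, 299.3,  -2.8]), 0.2)]
top hamper [(array([ 611.4, -327.1,   18.8]), 0.6), (array([ 514.4, -312.8,   72.2]), 0.25)]
top rim []
top carton [(array([569.5,  -1. ,  -1. ]), 0.71), (array([ 610.4, -327.3,   18.9]), 0.18)]
scene lid [(array([ 614.8, -324.9,  144.2]), 0.93)]
scene hamper [(array([ 614.9, -326.2,   14.5]), 0.76), (array([ 513.1, -308. ,   76.5]), 0.72)]
scene rim [(array([ 608.1, -326.7,   88.1]), 0.59)]
scene carton [(array([564.7,  -1.4,   1.6]), 0.62)]
```

Request:
{"op": "move_arm", "data": {"commands": [[[0,0,8,0],[0,0,10,0],[0,0,10,0],[0,0,7,0],[0,0,3,0],[0,0,0,0],[0,0,0,0],[0,0,0,0]]]}}

```text
t: 22.02
ee_pos: [610.6, -327.8, 132.0]
eef_rot: [3.141, 0.0, 1.37]
force: [-0.8, -0.1, -2.2]
opening: 0.182
finger_force: 30.0
```

Run:
```python
from h import *
s=sense();print(s["t"],s["ee_pos"],s["eef_rot"],s["force"])
print(tool(s,[610.6,-327.4,129.5],-.204+np.pi/2))
d=cam("scene");c=d["pixels"][190:360,310:510];cv2.imwrite("pics/s10.png",cv2.resize(c,None,fx=3.5,fy=3.5,interpolation=2))
for t in("lid","rim"):print([np.round(o["point"],1) for o in landmark_of("scene",t)][:1])
```

```text
22.0167 [ 610.5662631  -327.83793421  132.04889412] [3.14083662e+00 3.33925205e-04 1.36986553e+00] [-0.83333098 -0.0611115  -2.19820563]
(array([ 0.4, -0.1,  2.5]), np.float64(0.2))
[array([ 613.9, -327.6,  104.8])]
[array([ 610.2, -328. ,   89.9])]
```

View pics/s10.png

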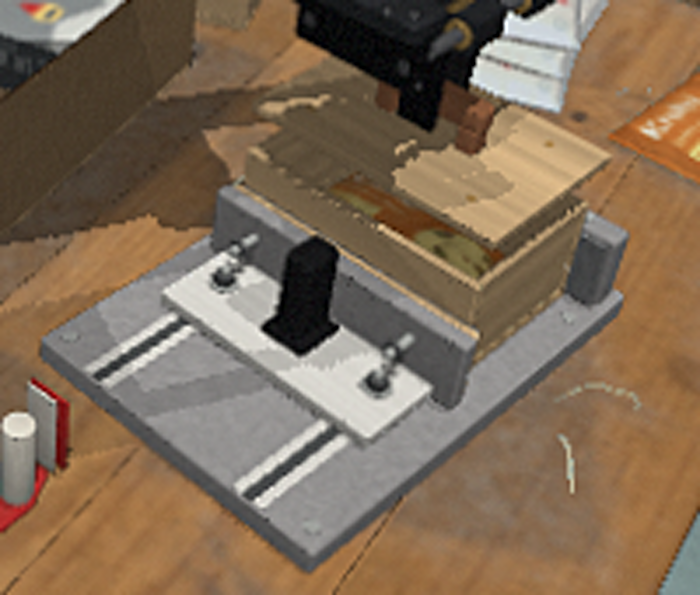

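The scene view shows the lid hovering over the clamped box, with the lid's front corner at crop (497,245) and the box's at (480,285). I'll check these corners against the calibration.

Run:
```python
from h import *
d=cam("scene");f=lambda q:np.array(q)/3.5-.4+[310,190]
b=back(d,[f((479,287)),f((588,208)),f((246,172))],88)
z=132-26.5+18
l=back(d,[f((496,238)),f((611,157))],z)
y=-.204;R=np.array([[np.cos(y),-np.sin(y)],[np.sin(y),np.cos(y)]])
print((b-[610.6,-328.2])@R);print((l-[610.6,-328.2])@R)
```

```text
[[-53.84608483 -77.82140231]
 [ 49.3821351  -79.71542805]
 [-72.41218834  67.75815495]]
[[-54.15948513 -80.31317408]
 [ 53.54999157 -82.33216762]]
```

The corners agree within about 2 mm and the lid is about 17 mm above the rim. Hand in.

Request:
{"op": "move_arm", "data": {"commands": [[[0,0,2,0],[0,0,0,0],[0,0,0,0],[0,0,0,0],[0,0,0,0],[0,0,0,0]]]}}

```text
t: 22.72
ee_pos: [610.3, -327.6, 129.6]
eef_rot: [3.142, 0.0, 1.37]
force: [0.8, -0.2, -1.8]
opening: 0.178
finger_force: 30.0
```

```bash
python3 -c "
from bench import *
s=sense();print(s['ee_pos'],s['finger_force']);print(hand_in())"
```

```text
[ 610.27002695 -327.64536469  129.57651227] 29.97997060418129
the job is handed in; nothing more can be done
None
```

I handed the job in at about 23 s: the box is clamped against the fence, and the larger lid is held level about 15 mm above the rim, centred to about 2 mm by my camera check; hand-in gave no verdict.

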